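# Change the roll on the label unwinder and set its brake lever

## Robot

A 7-joint arm with a two-finger parallel gripper is mounted at the origin on a cart in front of the work surface, level with it; the furniture and walls round the work are solid. World frame = base frame: x ahead of the robot, y to its left, z up, the work surface at z = 0. Lengths are in mm, angles in rad, forces in N, time in s.
With the tool pointing down it reaches from about 400 to 875 mm from the base axis. Payload 4.4 kg.
Tool frame: the origin (TCP) lies midway between the tips of the shut fingers; the grasp point (between the pads) lies 19 mm behind it; z points along the fingers, y is the line along which they close (so a half turn about z gives the same grasp; the last joint's range is limited). The gripper opens to 85 mm and grips with 20 to 120 N. Pads are 22 mm wide; open, the fingers measure 114 mm over their backs; the gripper's body (76 mm by 85 mm) begins 54 mm behind the grasp point. The pads swing forward as they close: fully open they stand 13 mm farther back than shut.
Start: joints at [-1.325, 0.628, 0.038, 1.517, -0.027, 0.996, -0.02], TCP at [199.378, 618.681, 231.313] pointing down, gripper open.
Joint ranges: [-3.06, 3.06], [-0.37, 2.12], [-1.25, 1.32], [0.18, 2.47], [-1.1, 4.24], [0.23, 1.98], [-2.94, 2.94]. Speed limits (rad/s): [2.57, 2.57, 3.14, 3.14, 3.14, 3.14, 3.14].

## Interface

Orientations are given as [roll, pitch, yaw] about the fixed x, y, z axes, in that order (R = Rz(yaw) Ry(pitch) Rx(roll)).
In Python, from cell import ctrl, get_image, get_calibration gives the robot as it stands.
- The arm moves only by the shell command python3 -m creep 'ROWS'. ROWS is JSON, a list of rows, each an object of numbers: "dx", "dy", "dz": the shift along the world's x, y, z normalised to -1 to 1, where 1 is 0.4 m; "rx", "ry", "rz": the turn, a rotation vector about the world's x, y, z normalised to -1 to 1, where 1 is 2 pi rad; "grip": the closure, from -1 (fully open) to 1 (shut). A call has exactly 5 rows; each row is the pose to reach, as a shift and turn from the pose commanded when the call began, turning the shorter way round; what a row does not reach only later rows make up. A row lasts 1/8 s, in which the tool goes at most 62.5 mm and 10.7 degrees, less where a joint would pass 70% of its speed; a pose out of reach is approached as far as the arm can. A call with a number of a shift or a turn outside -1 to 1 is refused whole. A call with a gripper value outside its range is refused whole. The fingers move at their own pace and stop on an object; the grip force is fixed at half the most. Time passes only in rows, so rows that repeat a pose let the fingers close, or fill a call up. It gives the time, the measured TCP pose, the force, the opening and the grip force at its end, in the units of the state.
- ctrl.read_state(): the state, without advancing time (a new reading comes with each control period).
- get_image(name): name is "scene" or "top" or "wrist"; returns the picture (384x512x3 uint8, red, green, blue); there is no depth.
- get_calibration(name): a dict with "mtx" (3x3 intrinsics, pixels), "world_from_camera" (4x4, takes a point from camera to world coordinates). Camera axes: x right, y down, z forward; pixel columns grow to the right and rows downward; lengths in mm; the calibration is good to about 2 mm. A picture is of the moment at which its call begins: read the wrist's pose just before it. get_calibration takes no time and is no camera call; for the wrist camera it gives the pose at the moment of the call.
- ctrl.finish_job(): hands the job in; it is judged then, once.
The state is a dict: "clock": time; "qpos": joint angles; "qd": joint speeds; "tau": joint torques, N m; "eef_pos": TCP position; "tool_rot": TCP orientation; "force": force on the tool from outside, world axes, zero at the start; "torque": the same for the moment, N m; "width": finger opening in mm; "gripper_force": force on a finger pad.
Only numpy, scipy, OpenCV 4.12 (cv2) and the standard library are available. Lean on these libraries where they do the work, as an engineer would, in place of code of your own. Each camera call takes 0.05 s, during which the arm holds its last target. There are 200 camera calls.

## Task

Change the roll on the label unwinder: first swing its black brake lever back against the release stop, then with the brake released put the roll of labels over the post, flat on the turntable. Finally swing the brake lever round until it points exactly at the steel setting flag, and leave it there; do not disturb the cup, the tape roll or the stapler.

Things in the scene. Friction and masses are not known exactly. Their poses are not given: they have to be found in the camera images.
- unwinder: Label unwinder, fixed to the desk: a grey plate 160 (x) x 310 (y) mm, its top 18 mm above the desk, plate spanning x -85..75, y -187..122 mm about the origin (origin on the desk). Its front faces -x. The turntable and post stand at its +y end (origin offset 0, +68 mm), the lever's pivot near its -y end (offset +45, -65 mm). Its yaw varies by up to 0.25 rad.
- post_foot (a point): Centre of the top face of the aluminium turntable (92 mm across, face 26 mm above the desk), at the foot of the upright steel post: the roll's underside belongs here. The post is 21 mm in diameter and rises 60 mm above the turntable, its upper 12 mm tapering to 12 mm.
- pivot (a point): Axis of lever and flag, at the height of the plate's top (18 mm above the desk). The vertical hinge axis passes through it.
- brake_lever (a joint): Angle of the brake lever, rad, 0..1.80, about the vertical axis through pivot. 0: released, at its stop pin, pointing along the unwinder's -y, away from the post; grows clockwise seen from above (pi/2: pointing along the unwinder's -x). Starts anywhere from 0.5 to 1.7. Steady friction, about 2 N at the knob; stays where it is left. A second pin stops it at 1.80.
- lever_knob (a point): The lever is a flat black arm, 16 mm wide, 33 to 42 mm above the desk, with a thin nose ending 103 mm from the axis. This point: middle of the upright black knob, 80 mm from the axis, 73 mm above the desk; round, 23 to 25 mm in diameter, from 42 to 96 mm above the desk. Grip it from above; it turns in the fingers. Its x axis is the direction in which the lever points.
- flag: Steel setting flag, fixed: a flat arm 10 mm wide lying on the plate under the lever, from the pivot outwards, with an upturned tab 4 mm thick at its end, 106 to 122 mm from the axis and top 35 mm above the desk (beyond the lever's nose). Origin on the hinge axis; its x axis points outwards along the flag. It corresponds to lever angles between 0.65 and 1.45 rad, different each time.
- flag_tip (a point): Top of the flag's tab, 114 mm from the hinge axis. The lever is set when it points along the line from pivot to this point.
- roll: Roll of white labels, 60 mm in diameter, 50 mm high, wound on a brown cardboard core with a through hole of 26 mm; stands loose and upright on the desk, left of the unwinder; 0.12 kg. Origin at the centre of its underside, z up. Can be gripped across its outside.
- cup_c: Bystander: white specimen cup with blue lid, 64 mm across and 64 high, on the desk near the front edge, left of the unwinder; origin under its centre.
- tape_roll: Bystander: lying roll of tan tape, 103 mm across and 25 high, at the right edge of the desk; origin under its centre.
- stapler: Bystander: blue stapler 128x34x42 mm behind the unwinder; origin under its centre.
Not all that is in view belongs to the job. Of the things that look like the roll, the smaller one is meant.

How it is judged (in metres and radians):
On the way, in this order (a step that is already met when the one before it is completed fails the run):
1. the brake lever has been swung against its release stop (within 0.06 rad of 0) (value of joint brake_lever below 0.06 rad), for 0.2 s.
2. with the lever still released (within 0.10 rad), the roll is over the post and flat on the turntable (horizontal distance between roll and post_foot below 0.006 m and z of roll in the frame of post_foot between -0.004 and 0.004 m and angle between roll's own z axis and vertical below 0.06 rad and value of joint brake_lever below 0.1 rad), for 0.2 s.
At the end, for the whole second after the job is handed in: The roll is on the post with its axis within 6 mm of the post's, its underside within 4 mm of the turntable, tilted less than 0.06 rad; the lever points along the flag within 0.07 rad; both are at rest (horizontal distance between roll and post_foot below 0.006 m and z of roll in the frame of post_foot between -0.004 and 0.004 m and angle between roll's own z axis and vertical below 0.06 rad and angle between the x axis of lever_knob and the x axis of flag, either way round below 0.07 rad and velocity of joint brake_lever between -0.05 and 0.05 rad/s and linear speed of roll below 0.02 m/s); the robot touches nothing.
It fails at once if the cup, the tape roll or the stapler is shifted by more than 25 mm (distance of any of cup_c, tape_roll, stapler from where it was at the start of the episode above 0.025 m).
It also fails if it takes over 72 s, if anything falls off the work surface, if the arm or the gripper's body presses on something with over 40 N, if the wrist force passes 120 N, or if a joint passes its speed limit or range.

## Working session

There is one attempt and no reset: what is moved stays moved. The work goes in short steps, Python scripts to look and compute and a shell command to move; the robot and the scene stay as the last step left them, time stands still between calls to the robot, and variables do not carry over. Pictures are saved under pics/ and viewed, at most 10 in all, crops included, and the job is handed in when it is done.

```bash
mkdir -p pics; ls; python3 - <<'E'
from cell import ctrl,get_image,get_calibration
import cv2
for n in("scene","top"):
    cv2.imwrite(f"pics/{n}0.png",get_image(n)[...,::-1]); c=get_calibration(n);print(n,c["mtx"].tolist(),c["world_from_camera"].round(3).tolist())
s=ctrl.read_state();print(s)
E
```

```text
pics
scene [[361.35870411388873, 0.0, 252.20199942083082], [0.0, 361.35870411388873, 191.50712567343285], [0.0, 0.0, 1.0]] [[0.809, -0.41, 0.421, 116.735], [-0.588, -0.562, 0.582, -621.041], [-0.002, -0.718, -0.696, 835.751], [0.0, 0.0, 0.0, 1.0]]
top [[382.62931028756617, 0.0, 257.28578789878514], [0.0, 382.62931028756617, 194.0944008510098], [0.0, 0.0, 1.0]] [[-0.029, -0.991, 0.128, 390.1], [-1.0, 0.028, -0.009, 27.352], [0.005, -0.128, -0.992, 1328.221], [0.0, 0.0, 0.0, 1.0]]
{'clock': 0.1, 'qpos': array([-1.32481257,  0.62922494,  0.03844574,  1.51825362, -0.02700595,
        0.99631153, -0.01999207]), 'qd': array([ 0.00011124, -0.00172582,  0.00018271, -0.00079211, -0.00051307,
       -0.00072862,  0.00088915]), 'tau': array([ 3.72997398e-03, -5.64534152e+01,  1.23113751e+00, -1.93973351e+01,
        1.14017291e-02,  5.45488321e-03, -2.08079331e-05]), 'eef_pos': array([199.1915274 , 618.14528633, 230.5042606 ]), 'tool_rot': array([-3.13991308e+00,  1.06996193e-05,  2.82981313e+00]), 'force': array([-0.11576176, -0.44789632, -0.36370674]), 'torque': array([ 0.01631598, -0.03670685, -0.05918389]), 'gripper_force': 0.0, 'width': 85.22115732042703}
```

View pics/top0.png

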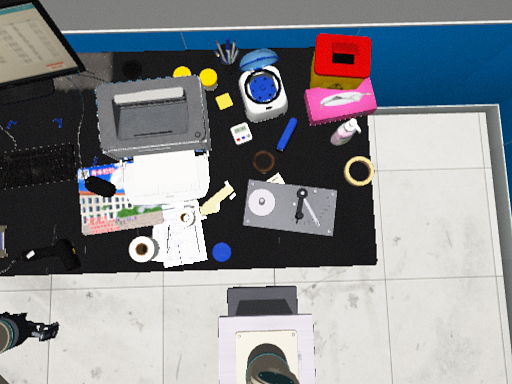

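View pics/scene0.png

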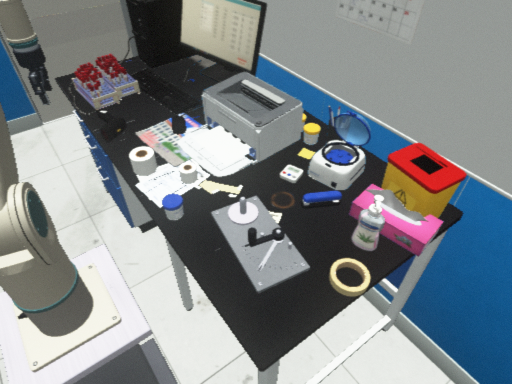

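The top view shows the unwinder at about (290,207), with the turntable at (262,203). The lever pivot is near (302,192), the flag points to (319,224), and the small roll is at (187,216). The larger decoy roll is at (141,249) and the cup at (222,252). I'll zoom in on these.

```bash
python3 - <<'E'
import cv2,numpy as np
t=cv2.imread("pics/top0.png");s=cv2.imread("pics/scene0.png")
a=cv2.resize(t[175:245,170:345],None,fx=4.5,fy=4.5,interpolation=cv2.INTER_CUBIC)
b=cv2.resize(s[150:290,150:325],None,fx=4.5,fy=4.5,interpolation=cv2.INTER_CUBIC)[:280*1]
b=cv2.resize(s[190:290,205:315],None,fx=2.8,fy=2.8,interpolation=cv2.INTER_CUBIC)
c=cv2.resize(s[150:215,150:260],None,fx=2.8,fy=2.8,interpolation=cv2.INTER_CUBIC)
im=np.zeros((600,790,3),np.uint8);im[:a.shape[0],:a.shape[1]]=a[:, :790]
im[318:598,:308]=b;im[318:318+c.shape[0],330:330+c.shape[1]]=c
cv2.imwrite("pics/z.png",im)
E
```

```text
(no output)
```

View pics/z.png

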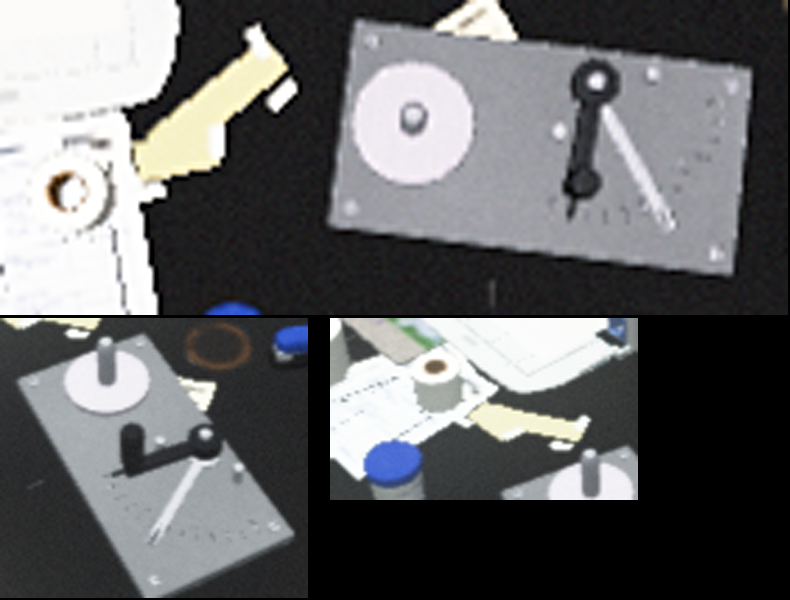

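The enlargement shows the plate cleanly. The pivot is near (597,80) in the crop, the knob at (581,182), the flag tip at (672,225), the turntable centre at (413,122) and the roll's core hole at (67,190). Now I'll measure them.

```bash
cat >h.py <<'E'
import cv2,numpy as np
from cell import ctrl,get_image,get_calibration
def ray(n,u,v,z,c=None):
    c=c or get_calibration(n);T=c["world_from_camera"]
    d=T[:3,:3]@np.linalg.inv(c["mtx"])@[u,v,1]
    return (T[:3,3]+d*(z-T[2,3])/d[2])
def proj(n,p):
    c=get_calibration(n);T=c["world_from_camera"]
    q=c["mtx"]@(T[:3,:3].T@(np.array(p)-T[:3,3]));return q[:2]/q[2]
E
python3 - <<'E'
from h import *
t=cv2.imread("pics/top0.png")
hsv=cv2.cvtColor(t,cv2.COLOR_BGR2HSV)
m=np.zeros(t.shape[:2],np.uint8);m[170:245,235:345]=((hsv[...,2]>75)&(hsv[...,1]<50)).astype(np.uint8)[170:245,235:345]
m=cv2.morphologyEx(m,cv2.MORPH_CLOSE,np.ones((11,11)));m=cv2.morphologyEx(m,cv2.MORPH_OPEN,np.ones((9,9)))
cs,_=cv2.findContours(m,0,1);c=max(cs,key=cv2.contourArea)
W=np.array([ray("top",*p[0],18)[:2] for p in c],np.float32)
r=cv2.minAreaRect(W);B=cv2.boxPoints(r);print(r,B.tolist())
def cr(u,v):return (u+.5)/4.5-.5+170,(v+.5)/4.5-.5+175
# axes: long side direction with -y
e=[B[(i+1)%4]-B[i] for i in range(2)];l=max(e,key=np.linalg.norm);ly=l/np.linalg.norm(l);ly=ly if ly[1]>0 else -ly
lx=np.array([ly[1],-ly[0]]);C=np.array(r[0]);o=C+5*lx+32.5*ly
print("yaw",np.arctan2(lx[1],lx[0]),"origin",o,"post",o+68*ly,"piv",o+45*lx-65*ly)
g=t[...,1];tm=np.zeros_like(g)
tm[185:222,245:278]=(g[185:222,245:278]>195);tm=cv2.morphologyEx(tm,cv2.MORPH_CLOSE,np.ones((9,9)))
cs,_=cv2.findContours(tm,0,1);c=max(cs,key=cv2.contourArea)
W=np.array([ray("top",*p[0],26)[:2] for p in c],np.float32);print("table",cv2.minEnclosingCircle(W),cv2.fitEllipse(W))
print("post top",ray("top",*cr(413,118),86))
print("pivot top z~45",ray("top",*cr(597,80),45),"knob96",ray("top",*cr(581,182),96),"nose38",ray("top",*cr(571,216),38))
print("flagtip",ray("top",*cr(672,225),35), "flag root", ray("top",*cr(610,115),20))
# roll: white vs brown hole
print("roll hole",ray("top",*cr(70,190),50),"z50")
h=(hsv[...,2]<170)|(hsv[...,1]>60)
for y in range(205,226): print(y,t[y,172:200].astype(int).sum(1)//3)
E
```

```text
((524.6727905273438, -94.99664306640625), (313.8159484863281, 192.7532958984375), 81.4601058959961) [[406.06414794921875, -235.8531951904297], [596.6803588867188, -264.4766845703125], [643.2814331054688, 45.85990905761719], [452.66522216796875, 74.4833984375]]
yaw -0.14904934 origin [534.443542   -63.59946978] post [544.54141188   3.64659345] piv [ 569.29223776 -134.56121123]
table ((528.6626586914062, 5.708788871765137), 49.14809036254883) ((530.0736694335938, 3.426927328109741), (87.99771118164062, 91.60060119628906), 64.20418548583984)
post top [527.5208576   3.7561156  86.       ]
pivot top z~45 [ 556.92386569 -136.26779944   45.        ] knob96 [ 476.90206378 -115.07314182   96.        ] nose38 [ 455.73160055 -113.20669343   38.        ]
flagtip [ 447.00011448 -189.03227916   35.        ] flag root [ 532.90597315 -148.2242187    20.        ]
roll hole [484.90839896 259.14731348  50.        ] z50
205 [254 254 253 253 253 253 253 253 253 253 254 245 215 208 194 186 186 193
 213 237 239 236 243 253 253 255 249   1]
206 [254 253 251 252 253 253 253 253 253 253 254 240 137 179 159 18
[... 1612 characters left out ...]
249 251 240 254 253 255 251 178  60 123 252 255 240 241 244 255
 253 255 255 137 107 173 255 253 253 255]
221 [250 253 251 252 253 253 253 254 255 251 216 147 162 242 145 239 255 253
 254 255 232 110 146 240 255 253 253 255]
222 [244 250 245 249 252 253 253 253 254 255 255 248 239 245 243 255 254 254
 255 251 139 108 176 255 254 252 253 255]
223 [249 248 248 247 249 249 253 253 253 253 254 255 255 254 254 254 254 255
 252 187 108 133 235 255 252 251 253 254]
224 [251 251 250 248 250 251 252 252 250 253 253 253 253 253 254 254 254 250
 180 104 129 232 245 255 254 252 252 254]
225 [250 252 251 247 252 252 250 243 244 252 248 251 253 250 250 247 238 170
 140 226 231 255 208 245 254 249 250 253]
```

The geometry is consistent: the pivot-to-post distance measures 142 mm against 140 nominal, and the knob radius 83 mm against 80. The lever is at about 1.69 rad and the flag at about 0.99. I'll move towards the unwinder for a wrist view.

```bash
python3 -m creep '[{"dx":0.1,"dy":-0.15,"dz":0.1,"grip":-1},{"dx":0.2,"dy":-0.3,"dz":0.15,"grip":-1},{"dx":0.3,"dy":-0.45,"dz":0.15,"grip":-1},{"dx":0.35,"dy":-0.6,"dz":0.15,"grip":-1},{"dx":0.4,"dy":-0.75,"dz":0.15,"grip":-1}]'; python3 -m creep '[{"dx":0.05,"dy":-0.15,"grip":-1},{"dx":0.1,"dy":-0.3,"grip":-1},{"dx":0.15,"dy":-0.45,"grip":-1},{"dx":0.2,"dy":-0.6,"grip":-1},{"dx":0.2,"dy":-0.75,"grip":-1}]'; python3 -m creep '[{"dx":0.05,"dy":-0.15,"grip":-1},{"dx":0.1,"dy":-0.25,"grip":-1},{"dx":0.1,"dy":-0.25,"grip":-1},{"dx":0.1,"dy":-0.25,"grip":-1},{"dx":0.1,"dy":-0.25,"grip":-1}]'
python3 - <<'E'
from h import *
import json
s=ctrl.read_state();c=get_calibration("wrist")
cv2.imwrite("pics/w1.png",get_image("wrist")[...,::-1])
json.dump({k:v.tolist() for k,v in c.items() if hasattr(v,'tolist')},open("pics/w1.json","w"))
print(s["clock"],s["eef_pos"],s["tool_rot"],s["qpos"],c["mtx"].tolist(),c["world_from_camera"].round(2).tolist())
E
```

```text
0.1 [199.1915274  618.14528633 230.5042606 ] [-3.13991308e+00  1.06996193e-05  2.82981313e+00] [-1.32481257  0.62922494  0.03844574  1.51825362 -0.02700595  0.99631153
 -0.01999207] [[318.65846806274317, 0.0, 254.12279533774438], [0.0, 318.65846806274317, 190.90261223791222], [0.0, 0.0, 1.0]] [[0.31, 0.9, 0.31, 120.28], [0.95, -0.29, -0.1, 644.67], [-0.0, 0.32, -0.95, 374.04], [0.0, 0.0, 0.0, 1.0]]$[0]: bad value
$[0]: bad value
$[0]: bad value
```

View pics/w1.png

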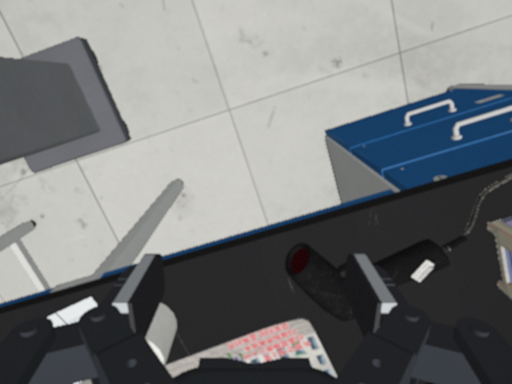

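The arm did not move. It still sees the floor and the desk edge, so every row probably needs all its keys.

```bash
python3 -m creep '[{"dx":0.1,"dy":-0.15,"dz":0.1,"rx":0,"ry":0,"rz":0,"grip":-1},{"dx":0.2,"dy":-0.3,"dz":0.15,"rx":0,"ry":0,"rz":0,"grip":-1},{"dx":0.3,"dy":-0.45,"dz":0.15,"rx":0,"ry":0,"rz":0,"grip":-1},{"dx":0.35,"dy":-0.6,"dz":0.15,"rx":0,"ry":0,"rz":0,"grip":-1},{"dx":0.4,"dy":-0.75,"dz":0.15,"rx":0,"ry":0,"rz":0,"grip":-1}]'
```

```text
clock: 0.78
eef_pos: [346.0, 354.7, 290.8]
tool_rot: [3.141, 0.001, 2.829]
force: [1.3, -1.0, -0.4]
width: 85.4
gripper_force: 0.0
```

```bash
python3 -m creep '[{"dx":0.08,"dy":-0.15,"dz":0,"rx":0,"ry":0,"rz":0,"grip":-1},{"dx":0.16,"dy":-0.3,"dz":0,"rx":0,"ry":0,"rz":0,"grip":-1},{"dx":0.24,"dy":-0.45,"dz":0,"rx":0,"ry":0,"rz":0,"grip":-1},{"dx":0.32,"dy":-0.6,"dz":0,"rx":0,"ry":0,"rz":0,"grip":-1},{"dx":0.38,"dy":-0.75,"dz":0,"rx":0,"ry":0,"rz":0,"grip":-1}]'; python3 -m creep '[{"dx":0,"dy":-0.15,"dz":0,"rx":0,"ry":0,"rz":0,"grip":-1},{"dx":0,"dy":-0.25,"dz":0,"rx":0,"ry":0,"rz":0,"grip":-1},{"dx":0,"dy":-0.25,"dz":0,"rx":0,"ry":0,"rz":0,"grip":-1},{"dx":0,"dy":-0.25,"dz":0,"rx":0,"ry":0,"rz":0,"grip":-1},{"dx":0,"dy":-0.25,"dz":0,"rx":0,"ry":0,"rz":0,"grip":-1}]'
python3 - <<'E'
from h import *
import json
s=ctrl.read_state();c=get_calibration("wrist")
cv2.imwrite("pics/w2.png",get_image("wrist")[...,::-1])
json.dump({k:np.array(v).tolist() for k,v in c.items() if k in("mtx","world_from_camera")},open("pics/w2.json","w"))
print(s["clock"],s["eef_pos"],s["tool_rot"],s["qpos"])
E
```

```text
clock: 1.4
eef_pos: [488.3, 77.1, 290.7]
tool_rot: [3.141, 0.0, 2.83]
force: [1.6, 0.6, -0.3]
width: 85.4
gripper_force: 0.0
clock: 2.02
eef_pos: [487.4, -19.6, 290.6]
tool_rot: [3.141, -0.0, 2.832]
force: [0.2, 1.0, 0.2]
width: 85.3
gripper_force: 0.0
2.025 [487.42722212 -19.61274718 290.60311536] [ 3.14106295e+00 -4.66333214e-04  2.83244581e+00] [-0.17160366  0.32998534  0.20789008  1.88097311 -0.08375037  0.93922355
  1.33655826]
```

View pics/w2.png

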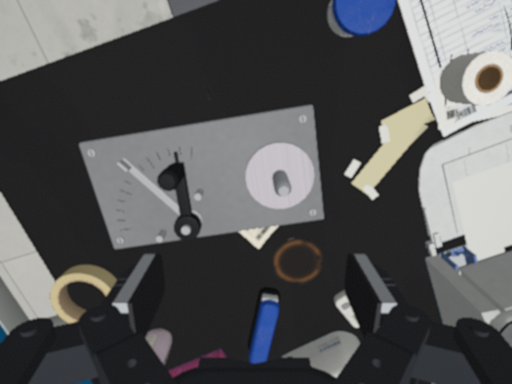

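This view is clear. The turntable is at (281,175) and the post top at (284,187). The pivot cap is at (186,230), the knob at (170,177), the flag tab at (122,162) and the roll's hole at (489,78).

```bash
python3 - <<'E'
from h import *
import json
c={k:np.array(v) for k,v in json.load(open("pics/w2.json")).items()}
t=cv2.imread("pics/w2.png");hsv=cv2.cvtColor(t,cv2.COLOR_BGR2HSV);V=hsv[...,2];S=hsv[...,1]
R=lambda u,v,z:ray("wrist",u,v,z,c)[:2].round(1)
def blob(mask,x0,x1,y0,y1,close=0):
    m=np.zeros(V.shape,np.uint8);m[y0:y1,x0:x1]=mask[y0:y1,x0:x1]
    if close:m=cv2.morphologyEx(m,cv2.MORPH_CLOSE,np.ones((close,close)))
    cs,_=cv2.findContours(m,0,1);return max(cs,key=cv2.contourArea)
k=blob(V>150,240,322,135,215,15);W=np.array([R(*p[0],26) for p in k],np.float32);print("table",cv2.minEnclosingCircle(W),cv2.fitEllipse(cv2.convexHull(W)))
k=blob((V>70)&(S<60),75,328,100,252,15);k=cv2.convexHull(k);ap=cv2.approxPolyDP(k,6,True);print([(p[0].tolist(),R(*p[0],18).tolist()) for p in ap])
k=blob(V>130,178,195,222,238);M=cv2.moments(k);print("pivcap",M['m10']/M['m00'],M['m01']/M['m00'],R(M['m10']/M['m00'],M['m01']/M['m00'],48))
print("knob top96",R(169,178,96),"nose38",R(177,152,38),"flag",R(123,162,35),R(130,167,19),R(168,198,19))
k=blob((V<200)&(S>80),470,510,60,95);(x,y),r=cv2.minEnclosingCircle(k);print("hole",x,y,r,R(x,y,50))
k=blob((V>60)&(V<255),300,301,0,1) if 0 else None
cv2.imwrite("pics/z2.png",np.hstack([cv2.resize(t[130:250,80:210],None,fx=4,fy=4,interpolation=2)[:480],cv2.resize(t[45:165,435:512],None,fx=4,fy=4,interpolation=2)[:480]])[:, :800])
E
```

```text
table ((536.5569458007812, 5.718079090118408), 52.092262268066406) ((533.8600463867188, 2.713207244873047), (92.632568359375, 97.38639068603516), 114.09410095214844)
[([313, 106], [458.5, 68.5]), ([323, 219], [614.1, 43.6]), ([259, 249], [632.4, -57.5]), ([113, 247], [564.2, -260.9]), ([80, 142], [410.2, -234.0])]
pivcap 185.14150943396226 229.96226415094338 [ 558.9 -138.4]
knob top96 [ 475.7 -114. ] nose38 [ 458.6 -111.8] flag [ 450.1 -183.7] [ 460.9 -185.3] [ 517.4 -153.9]
hole 488.5 78.0 14.534542083740234 [485.3 261.3]
```

View pics/z2.png

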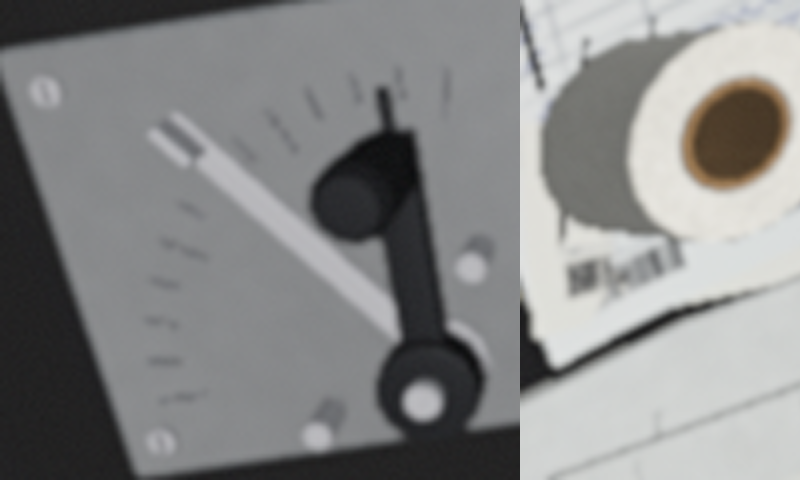

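The yaw comes out at about -0.160 from three plate edges. That puts the post at (533,2.7), the pivot at (556.5,-136.3), the lever at about 1.68 and the flag at about 0.97. I'll refine the knob and flag points and move above the knob.

```bash
python3 - <<'E'
from h import *
import json
c={k:np.array(v) for k,v in json.load(open("pics/w2.json")).items()}
R=lambda u,v,z:ray("wrist",u/4+80-.375,v/4+130-.375,z,c)[:2]
P=np.array([556.5,-136.3])
print(ray("wrist",185.3,230.2,50,c),ray("wrist",284,187,86,c))
for n,u,v,z in(("knob",350,208,96),("nose",381,92,38),("armend",395,140,42),("tabtop",168,148,35),("armA",250,208,20),("armB",380,310,20)):
    q=R(u,v,z);d=q-P;print(n,q.round(1),np.linalg.norm(d).round(1),"angle",(-1.7305-np.arctan2(d[1],d[0]))%6.2832)
E
python3 -m creep '[{"dx":-0.01,"dy":-0.1,"dz":-0.1,"rx":0,"ry":0,"rz":0,"grip":-1},{"dx":-0.018,"dy":-0.2,"dz":-0.2,"rx":0,"ry":0,"rz":0,"grip":-1},{"dx":-0.018,"dy":-0.24,"dz":-0.3,"rx":0,"ry":0,"rz":0,"grip":-1},{"dx":-0.018,"dy":-0.24,"dz":-0.33,"rx":0,"ry":0,"rz":0,"grip":-1},{"dx":-0.018,"dy":-0.24,"dz":-0.33,"rx":0,"ry":0,"rz":0,"grip":-1}]'
```

```text
[ 558.53551129 -137.6249857    50.        ] [527.84368476   4.32728603  86.        ]
knob [ 479.  -117.6] 79.8 angle 1.648051338335109
nose [ 458.6 -114.7] 100.3 angle 1.6285646507502411
armend [ 473.7 -115.1] 85.5 angle 1.6620142231294883
tabtop [ 455.1 -188. ] 113.8 angle 0.9392491500982778
armA [ 484.5 -177.8] 83.1 angle 0.8877472499572929
armB [ 532.6 -149.9] 27.5 angle 0.8940686057218856
clock: 2.7
eef_pos: [480.4, -115.6, 158.6]
tool_rot: [3.141, -0.001, 2.832]
force: [1.0, -0.2, 0.4]
width: 85.3
gripper_force: 0.0
```

```bash
python3 -m creep '[{"dx":-0.003,"dy":-0.003,"dz":-0.1,"rx":0,"ry":0,"rz":0,"grip":-1},{"dx":-0.003,"dy":-0.003,"dz":-0.18,"rx":0,"ry":0,"rz":0,"grip":-1},{"dx":-0.003,"dy":-0.003,"dz":-0.24,"rx":0,"ry":0,"rz":0,"grip":-1},{"dx":-0.003,"dy":-0.003,"dz":-0.24,"rx":0,"ry":0,"rz":0,"grip":0},{"dx":-0.003,"dy":-0.003,"dz":-0.24,"rx":0,"ry":0,"rz":0,"grip":1}]';python3 -m creep '[{"dx":0,"dy":0,"dz":0,"rx":0,"ry":0,"rz":0,"grip":1},{"dx":0,"dy":0,"dz":0,"rx":0,"ry":0,"rz":0,"grip":1},{"dx":0,"dy":0,"dz":0,"rx":0,"ry":0,"rz":0,"grip":1},{"dx":0,"dy":0,"dz":0,"rx":0,"ry":0,"rz":0,"grip":1},{"dx":0,"dy":0,"dz":0,"rx":0,"ry":0,"rz":0,"grip":1}]'
```

```text
clock: 3.32
eef_pos: [480.5, -117.9, 64.3]
tool_rot: [3.141, 0.003, 2.831]
force: [0.2, -0.8, 0.2]
width: 51.6
gripper_force: 0.0
clock: 3.95
eef_pos: [479.9, -118.5, 64.2]
tool_rot: [3.141, 0.002, 2.829]
force: [-1.0, 0.9, 8.1]
width: 22.4
gripper_force: 58.3
```

The fingers closed on the knob (width 22.4 mm). Now I'll swing it along the arc to the release stop.

```bash
python3 -m creep '[{"dx":-0.0055,"dy":-0.0595,"dz":0,"rx":0,"ry":0,"rz":0,"grip":1},{"dx":0.007,"dy":-0.118,"dz":0,"rx":0,"ry":0,"rz":0,"grip":1},{"dx":0.0365,"dy":-0.17,"dz":0,"rx":0,"ry":0,"rz":0,"grip":1},{"dx":0.08,"dy":-0.211,"dz":0,"rx":0,"ry":0,"rz":0,"grip":1},{"dx":0.133,"dy":-0.238,"dz":0,"rx":0,"ry":0,"rz":0,"grip":1}]';python3 -m creep '[{"dx":0.015,"dy":-0.004,"dz":0,"rx":0,"ry":0,"rz":0,"grip":1},{"dx":0.029,"dy":-0.007,"dz":0,"rx":0,"ry":0,"rz":0,"grip":1},{"dx":0.035,"dy":-0.008,"dz":0,"rx":0,"ry":0,"rz":0,"grip":1},{"dx":0.035,"dy":-0.008,"dz":0,"rx":0,"ry":0,"rz":0,"grip":1},{"dx":0.035,"dy":-0.008,"dz":0,"rx":0,"ry":0,"rz":0,"grip":1}]'
```

```text
clock: 4.58
eef_pos: [528.7, -211.2, 63.4]
tool_rot: [3.139, -0.009, 2.832]
force: [-7.4, 6.7, 7.3]
width: 23.0
gripper_force: 62.2
clock: 5.2
eef_pos: [542.7, -216.3, 63.3]
tool_rot: [-3.141, -0.007, 2.832]
force: [-7.5, 0.7, 7.3]
width: 22.9
gripper_force: 59.6
```

```bash
python3 -m creep '[{"dx":0.01,"dy":0,"dz":0,"rx":0,"ry":0,"rz":0,"grip":1},{"dx":0.015,"dy":0,"dz":0,"rx":0,"ry":0,"rz":0,"grip":1},{"dx":0.015,"dy":0,"dz":0,"rx":0,"ry":0,"rz":0,"grip":1},{"dx":0.015,"dy":0,"dz":0,"rx":0,"ry":0,"rz":0,"grip":1},{"dx":0.015,"dy":0,"dz":0,"rx":0,"ry":0,"rz":0,"grip":1}]'
```

```text
clock: 5.82
eef_pos: [548.8, -217.9, 63.3]
tool_rot: [-3.139, -0.005, 2.83]
force: [-6.3, -1.2, 5.0]
width: 22.5
gripper_force: 58.4
```

```bash
python3 -m creep '[{"dx":0.01,"dy":0,"dz":0,"rx":0,"ry":0,"rz":0,"grip":1},{"dx":0.015,"dy":0.001,"dz":0,"rx":0,"ry":0,"rz":0,"grip":1},{"dx":0.015,"dy":0.001,"dz":0,"rx":0,"ry":0,"rz":0,"grip":1},{"dx":0.015,"dy":0.001,"dz":0,"rx":0,"ry":0,"rz":0,"grip":1},{"dx":0.015,"dy":0.001,"dz":0,"rx":0,"ry":0,"rz":0,"grip":1}]'
python3 - <<'E'
from h import *
t=get_image("top")[...,::-1];s=get_image("scene")[...,::-1]
cv2.imwrite("pics/z3.png",np.hstack([cv2.resize(t[170:250,240:345],None,fx=3.7,fy=3.7,interpolation=2)[:290],cv2.resize(s[190:290,205:315],None,fx=2.9,fy=2.9,interpolation=2)[:290]]))
E
```

```text
clock: 6.45
eef_pos: [554.4, -219.0, 63.4]
tool_rot: [-3.138, -0.005, 2.83]
force: [-7.8, -3.7, 5.2]
width: 22.3
gripper_force: 58.0
```

View pics/z3.png

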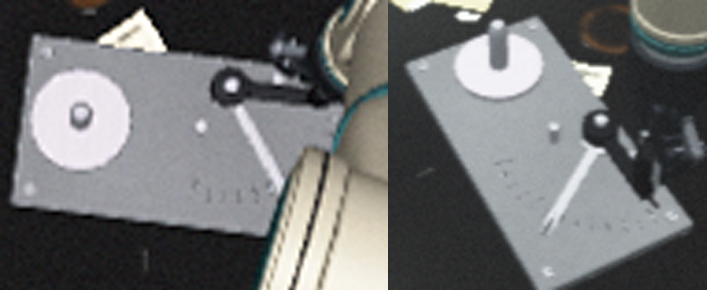

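The lever now lies along the plate's edge, so it is at the stop or very near it. I'll release it, rise and measure it from above.

```bash
python3 -m creep '[{"dx":0,"dy":0,"dz":0,"rx":0,"ry":0,"rz":0,"grip":-1},{"dx":0,"dy":0,"dz":0,"rx":0,"ry":0,"rz":0,"grip":-1},{"dx":0,"dy":0,"dz":0.1,"rx":0,"ry":0,"rz":0,"grip":-1},{"dx":0,"dy":0,"dz":0.2,"rx":0,"ry":0,"rz":0,"grip":-1},{"dx":0,"dy":0,"dz":0.3,"rx":0,"ry":0,"rz":0,"grip":-1}]';python3 -m creep '[{"dx":-0.05,"dy":0.1,"dz":0.1,"rx":0,"ry":0,"rz":0,"grip":-1},{"dx":-0.1,"dy":0.25,"dz":0.15,"rx":0,"ry":0,"rz":0,"grip":-1},{"dx":-0.1,"dy":0.35,"dz":0.15,"rx":0,"ry":0,"rz":0,"grip":-1},{"dx":-0.1,"dy":0.35,"dz":0.15,"rx":0,"ry":0,"rz":0,"grip":-1},{"dx":-0.1,"dy":0.35,"dz":0.15,"rx":0,"ry":0,"rz":0,"grip":-1}]'
python3 - <<'E'
from h import *
import json
s=ctrl.read_state();c=get_calibration("wrist")
t=get_image("wrist")[...,::-1].copy();cv2.imwrite("pics/w4.png",t)
json.dump({k:np.array(v).tolist() for k,v in c.items() if k in("mtx","world_from_camera")},open("pics/w4.json","w"))
P=np.array([556.5,-136.3,50]);T=c["world_from_camera"]
q=c["mtx"]@(T[:3,:3].T@(P-T[:3,3]));q=(q/q[2])[:2];print(s["eef_pos"],q)
x0,y0=[max(0,int(v)-100) for v in q];x0=min(x0,312);y0=min(y0,234);print(x0,y0)
cv2.imwrite("pics/z4.png",cv2.resize(t[y0:y0+150,x0:x0+200],None,fx=4,fy=4,interpolation=2))
E
```

```text
clock: 7.18
eef_pos: [558.7, -215.8, 184.1]
tool_rot: [3.141, 0.001, 2.83]
force: [1.5, -1.0, -0.6]
width: 85.4
gripper_force: 0.0
clock: 7.8
eef_pos: [518.5, -76.6, 242.9]
tool_rot: [-3.141, 0.001, 2.83]
force: [-0.9, -0.0, -0.5]
width: 85.6
gripper_force: 0.0
[518.52917003 -76.6096225  242.92102685] [213.93799857 209.30784995]
113 109
```

View pics/z4.png

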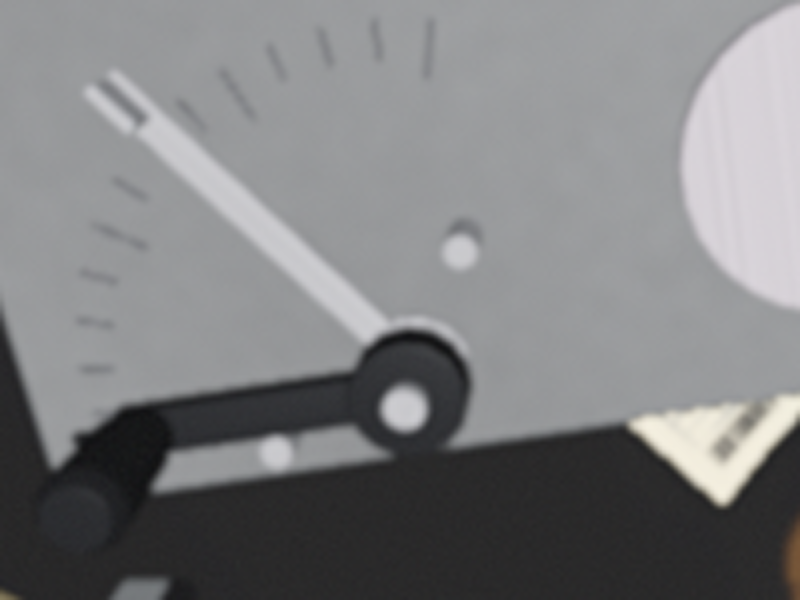

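The lever rests against the release pin at crop (275,452). The knob top is at (78,517), the pivot cap at (404,408) and the flag tab's top strip runs roughly from (88,92) to (128,132). Next I'll compute angles from this view.

```bash
python3 - <<'E'
from h import *
import json
c={k:np.array(v) for k,v in json.load(open("pics/w4.json")).items()}
R=lambda u,v,z:ray("wrist",u/4+113-.375,v/4+109-.375,z,c)[:2]
for z in(42,46,50):print("cap",z,R(404,408,z))
P=np.array([556.5,-136.3])
for n,u,v,z in(("knob",78,517,96),("armfarA",170,405,42),("armnearA",340,372,42),("armfarB",175,436,42),("armnearB",345,412,42),("tabtop",108,112,35),("armL0",150,138,20),("armL1",362,347,20),("armU0",168,112,20),("armU1",385,318,20)):
    q=R(u,v,z);d=q-P;print(n,q.round(1),np.linalg.norm(d).round(1),"ang",round(np.arctan2(d[1],d[0]),3))
a=lambda p,q:np.arctan2(*(p-q)[::-1])
print("flag dir",a(R(150,138,20),R(362,347,20)),a(R(168,112,20),R(385,318,20)),"mid",a((R(150,138,20)+R(168,112,20))/2,P))
print("lever dir",a(R(170,405,42),R(340,372,42)),a(R(175,436,42),R(345,412,42)))
E
```

```text
cap 42 [ 560.73157576 -139.26543818]
cap 46 [ 559.32280433 -138.23205998]
cap 50 [ 557.91403291 -137.19868178]
knob [ 544.5 -214.5] 79.1 ang -1.723
armfarA [ 539. -204.] 69.9 ang -1.824
armnearA [ 544.5 -153. ] 20.6 ang -2.193
armfarB [ 548.5 -206.5] 70.7 ang -1.684
armnearB [ 556.7 -156.1] 19.8 ang -1.563
tabtop [ 455.5 -188.4] 113.6 ang -2.666
armL0 [ 466.8 -185.8] 102.4 ang -2.637
armL1 [ 545.6 -150.2] 17.7 ang -2.233
armU0 [ 461.5 -177.8] 103.7 ang -2.73
armU1 [ 539.  -140.3] 17.9 ang -2.918
flag dir -2.717631836431925 -2.6905610570210396 mid -2.6836766232970044
lever dir -1.678666512038233 -1.7307594465107614
```

```bash
python3 -m creep '[{"dx":0,"dy":0.15,"dz":0.09,"rx":0,"ry":0,"rz":0,"grip":-1},{"dx":0,"dy":0.3,"dz":0.09,"rx":0,"ry":0,"rz":0,"grip":-1},{"dx":0.02,"dy":0.45,"dz":0.09,"rx":0,"ry":0,"rz":0,"grip":-1},{"dx":0.04,"dy":0.6,"dz":0.09,"rx":0,"ry":0,"rz":0,"grip":-1},{"dx":0.05,"dy":0.75,"dz":0.09,"rx":0,"ry":0,"rz":0,"grip":-1}]';python3 -m creep '[{"dx":0,"dy":0.04,"dz":0,"rx":0,"ry":0,"rz":0,"grip":-1},{"dx":0,"dy":0.04,"dz":0,"rx":0,"ry":0,"rz":0,"grip":-1},{"dx":0,"dy":0.04,"dz":0,"rx":0,"ry":0,"rz":0,"grip":-1},{"dx":0,"dy":0.04,"dz":0,"rx":0,"ry":0,"rz":0,"grip":-1},{"dx":0,"dy":0.04,"dz":0,"rx":0,"ry":0,"rz":0,"grip":-1}]'
python3 - <<'E'
from h import *
import json
s=ctrl.read_state();c=get_calibration("wrist")
t=get_image("wrist")[...,::-1].copy();cv2.imwrite("pics/w5.png",t)
json.dump({k:np.array(v).tolist() for k,v in c.items() if k in("mtx","world_from_camera")},open("pics/w5.json","w"))
T=c["world_from_camera"];P=np.array([485,260.5,50]);q=c["mtx"]@(T[:3,:3].T@(P-T[:3,3]));q=(q/q[2])[:2];print(s["eef_pos"],q)
hsv=cv2.cvtColor(t,cv2.COLOR_BGR2HSV)
m=np.zeros(t.shape[:2],np.uint8);x,y=q.astype(int);sl=np.s_[max(0,y-30):y+30,x-30:x+30]
m[sl]=((hsv[...,0]<25)&(hsv[...,1]>70))[sl]
cs,_=cv2.findContours(m,0,1);k=max(cs,key=cv2.contourArea);W=np.array([ray("wrist",*p[0],50,c)[:2] for p in k],np.float32)
print(cv2.fitEllipse(W),cv2.minEnclosingCircle(W))
E
```

```text
clock: 8.48
eef_pos: [539.5, 224.0, 278.5]
tool_rot: [-3.141, 0.001, 2.827]
force: [0.7, -0.2, -0.5]
width: 85.2
gripper_force: 0.0
clock: 9.1
eef_pos: [538.5, 238.3, 279.0]
tool_rot: [-3.142, 0.0, 2.828]
force: [-0.8, -0.3, 0.5]
width: 85.5
gripper_force: 0.0
[538.54672439 238.27383131 278.95571319] [257.75740769 105.40063279]
((484.26788330078125, 261.5341491699219), (27.285924911499023, 28.640989303588867), 79.16090393066406) ((485.5600280761719, 261.30487060546875), 14.333529472351074)
```

The core ring's diameter measures 27-28 mm, as it should, and the roll is at (484.7,261.4). I'll approach and grasp.

```bash
python3 -m creep '[{"dx":-0.08,"dy":0.04,"dz":-0.1,"rx":0,"ry":0,"rz":0,"grip":-1},{"dx":-0.1345,"dy":0.058,"dz":-0.22,"rx":0,"ry":0,"rz":0,"grip":-1},{"dx":-0.1345,"dy":0.058,"dz":-0.36,"rx":0,"ry":0,"rz":0,"grip":-1},{"dx":-0.1345,"dy":0.058,"dz":-0.39,"rx":0,"ry":0,"rz":0,"grip":-1},{"dx":-0.1345,"dy":0.058,"dz":-0.39,"rx":0,"ry":0,"rz":0,"grip":-1}]'
```

```text
clock: 9.78
eef_pos: [485.2, 262.5, 123.1]
tool_rot: [-3.141, 0.0, 2.829]
force: [0.5, -1.0, -0.1]
width: 85.7
gripper_force: 0.0
```

```bash
python3 -m creep '[{"dx":-0.001,"dy":-0.002,"dz":-0.1,"rx":0,"ry":0,"rz":0,"grip":-1},{"dx":-0.001,"dy":-0.002,"dz":-0.2,"rx":0,"ry":0,"rz":0,"grip":-1},{"dx":-0.001,"dy":-0.002,"dz":-0.26,"rx":0,"ry":0,"rz":0,"grip":-1},{"dx":-0.001,"dy":-0.002,"dz":-0.268,"rx":0,"ry":0,"rz":0,"grip":-1},{"dx":-0.001,"dy":-0.002,"dz":-0.268,"rx":0,"ry":0,"rz":0,"grip":0}]';python3 -m creep '[{"dx":0,"dy":0,"dz":0,"rx":0,"ry":0,"rz":0,"grip":1},{"dx":0,"dy":0,"dz":0,"rx":0,"ry":0,"rz":0,"grip":1},{"dx":0,"dy":0,"dz":0,"rx":0,"ry":0,"rz":0,"grip":1},{"dx":0,"dy":0,"dz":0,"rx":0,"ry":0,"rz":0,"grip":1},{"dx":0,"dy":0,"dz":0,"rx":0,"ry":0,"rz":0,"grip":1}]'
```

```text
clock: 10.4
eef_pos: [485.7, 262.6, 17.2]
tool_rot: [3.139, 0.002, 2.829]
force: [0.1, -0.4, -0.8]
width: 69.8
gripper_force: 0.0
clock: 11.02
eef_pos: [485.6, 262.6, 18.0]
tool_rot: [3.139, 0.003, 2.83]
force: [-0.3, -0.5, 7.0]
width: 59.0
gripper_force: 63.6
```

The roll is gripped (59 mm). I'll lift it and stop short of the post to measure the post closely.

```bash
python3 -m creep '[{"dx":0,"dy":0,"dz":0.1,"rx":0,"ry":0,"rz":0,"grip":1},{"dx":0,"dy":0,"dz":0.2,"rx":0,"ry":0,"rz":0,"grip":1},{"dx":0,"dy":0,"dz":0.3,"rx":0,"ry":0,"rz":0,"grip":1},{"dx":0.05,"dy":-0.1,"dz":0.38,"rx":0,"ry":0,"rz":0,"grip":1},{"dx":0.1,"dy":-0.2,"dz":0.45,"rx":0,"ry":0,"rz":0,"grip":1}]';python3 -m creep '[{"dx":0.04,"dy":-0.12,"dz":0.03,"rx":0,"ry":0,"rz":0,"grip":1},{"dx":0.08,"dy":-0.24,"dz":0.03,"rx":0,"ry":0,"rz":0,"grip":1},{"dx":0.12,"dy":-0.36,"dz":0.03,"rx":0,"ry":0,"rz":0,"grip":1},{"dx":0.16,"dy":-0.44,"dz":0.03,"rx":0,"ry":0,"rz":0,"grip":1},{"dx":0.16,"dy":-0.44,"dz":0.03,"rx":0,"ry":0,"rz":0,"grip":1}]'
python3 - <<'E'
from h import *
import json
ctrl.read_state()
s=ctrl.read_state();c=get_calibration("wrist")
t=get_image("wrist")[...,::-1].copy();cv2.imwrite("pics/w6.png",t)
json.dump({k:np.array(v).tolist() for k,v in c.items() if k in("mtx","world_from_camera")},open("pics/w6.json","w"))
T=c["world_from_camera"];P=np.array([532,3,86]);q=c["mtx"]@(T[:3,:3].T@(P-T[:3,3]));q=(q/q[2])[:2];print(s["clock"],s["eef_pos"],s["qd"].round(3),q)
x0,y0=[max(0,int(v)-65) for v in q];print(x0,y0)
cv2.imwrite("pics/z6.png",cv2.resize(t[y0:y0+130,x0:x0+130],None,fx=4.5,fy=4.5,interpolation=2))
E
```

```text
clock: 11.65
eef_pos: [525.0, 181.7, 198.6]
tool_rot: [3.139, 0.003, 2.832]
force: [2.3, -0.2, -1.9]
width: 58.7
gripper_force: 65.1
clock: 12.28
eef_pos: [589.3, 1.5, 209.1]
tool_rot: [-3.141, 0.004, 2.823]
force: [-0.2, -0.2, -1.9]
width: 59.0
gripper_force: 65.1
12.275 [589.28197411   1.49447325 209.10386778] [-0.053 -0.006 -0.053  0.029 -0.024  0.006 -0.016] [233.39685018 117.7347597 ]
168 52
```

View pics/z6.png

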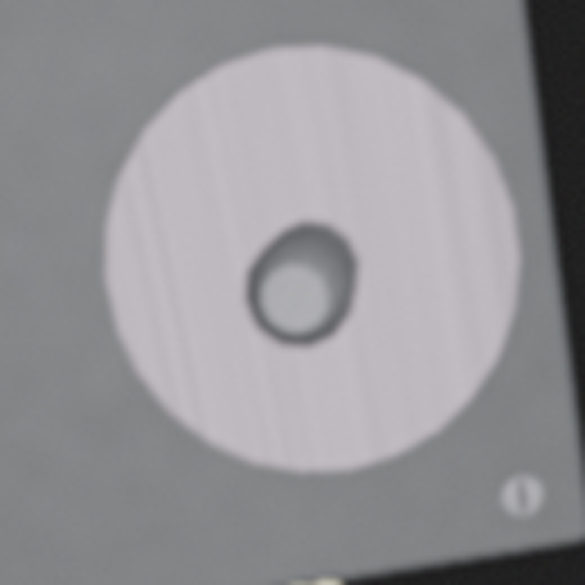

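The post top is centred at crop (296,299) and the turntable at (312,258), both clear.

```bash
python3 - <<'E'
from h import *
import json
c={k:np.array(v) for k,v in json.load(open("pics/w6.json")).items()}
R=lambda u,v,z:ray("wrist",(u+.5)/4.5+168-.5,(v+.5)/4.5+52-.5,z,c)[:2]
print(R(296,299,86),R(312.5,258,26),R(105,258,26),R(520,258,26),R(312,45,26),R(312,471,26))
s=ctrl.read_state();print(s["eef_pos"])
E
```

```text
[532.24118875   2.90812627] [530.00204187   3.53830937] [515.68232306 -40.0808017 ] [544.31435257  47.13485471] [488.67975739  17.80719708] [575.35462549 -12.3678678 ]
[588.42092616   4.39925077 208.75380357]
```

```bash
python3 -m creep '[{"dx":-0.1,"dy":-0.003,"dz":0,"rx":0,"ry":0,"rz":0,"grip":1},{"dx":-0.142,"dy":-0.003,"dz":-0.1,"rx":0,"ry":0,"rz":0,"grip":1},{"dx":-0.142,"dy":-0.003,"dz":-0.197,"rx":0,"ry":0,"rz":0,"grip":1},{"dx":-0.142,"dy":-0.003,"dz":-0.197,"rx":0,"ry":0,"rz":0,"grip":1},{"dx":-0.142,"dy":-0.003,"dz":-0.197,"rx":0,"ry":0,"rz":0,"grip":1}]'
```

```text
clock: 12.95
eef_pos: [532.3, 5.7, 130.1]
tool_rot: [3.14, 0.002, 2.831]
force: [0.4, 0.2, -1.5]
width: 59.1
gripper_force: 65.1
```

```bash
python3 -m creep '[{"dx":-0.002,"dy":-0.006,"dz":0,"rx":0,"ry":0,"rz":0,"grip":1},{"dx":-0.002,"dy":-0.006,"dz":0,"rx":0,"ry":0,"rz":0,"grip":1},{"dx":-0.002,"dy":-0.006,"dz":-0.05,"rx":0,"ry":0,"rz":0,"grip":1},{"dx":-0.002,"dy":-0.006,"dz":-0.09,"rx":0,"ry":0,"rz":0,"grip":1},{"dx":-0.002,"dy":-0.006,"dz":-0.1,"rx":0,"ry":0,"rz":0,"grip":1}]'
```

```text
clock: 13.58
eef_pos: [529.7, 2.3, 87.8]
tool_rot: [-3.141, -0.002, 2.83]
force: [-0.4, -0.3, -0.8]
width: 58.8
gripper_force: 65.1
```

There is no contact force with the roll's bottom at 70 mm, so it is over the post. Lowering.

```bash
python3 -m creep '[{"dx":0.003,"dy":0.002,"dz":-0.03,"rx":0,"ry":0,"rz":0,"grip":1},{"dx":0.003,"dy":0.002,"dz":-0.06,"rx":0,"ry":0,"rz":0,"grip":1},{"dx":0.003,"dy":0.002,"dz":-0.09,"rx":0,"ry":0,"rz":0,"grip":1},{"dx":0.003,"dy":0.002,"dz":-0.105,"rx":0,"ry":0,"rz":0,"grip":1},{"dx":0.003,"dy":0.002,"dz":-0.105,"rx":0,"ry":0,"rz":0,"grip":1}]'
```

```text
clock: 14.2
eef_pos: [531.2, 3.2, 46.1]
tool_rot: [-3.141, -0.001, 2.83]
force: [-0.1, 0.4, -0.6]
width: 58.8
gripper_force: 65.1
```

Down 2 mm more, then release and rise.

```bash
python3 -m creep '[{"dx":0,"dy":0,"dz":-0.004,"rx":0,"ry":0,"rz":0,"grip":1},{"dx":0,"dy":0,"dz":-0.005,"rx":0,"ry":0,"rz":0,"grip":1},{"dx":0,"dy":0,"dz":-0.005,"rx":0,"ry":0,"rz":0,"grip":0.3},{"dx":0,"dy":0,"dz":-0.005,"rx":0,"ry":0,"rz":0,"grip":-1},{"dx":0,"dy":0,"dz":-0.005,"rx":0,"ry":0,"rz":0,"grip":-1}]';python3 -m creep '[{"dx":0,"dy":0,"dz":0,"rx":0,"ry":0,"rz":0,"grip":-1},{"dx":0,"dy":0,"dz":0.05,"rx":0,"ry":0,"rz":0,"grip":-1},{"dx":0,"dy":0,"dz":0.15,"rx":0,"ry":0,"rz":0,"grip":-1},{"dx":0,"dy":0,"dz":0.3,"rx":0,"ry":0,"rz":0,"grip":-1},{"dx":0.05,"dy":-0.1,"dz":0.4,"rx":0,"ry":0,"rz":0,"grip":-1}]'
```

```text
clock: 14.82
eef_pos: [531.9, 3.2, 44.9]
tool_rot: [3.141, 0.0, 2.83]
force: [1.0, -0.1, 0.1]
width: 85.4
gripper_force: 0.0
clock: 15.45
eef_pos: [551.6, -33.2, 207.2]
tool_rot: [3.139, 0.0, 2.837]
force: [1.8, -0.2, -0.7]
width: 85.7
gripper_force: 0.0
```

```bash
python3 -m creep '[{"dx":0.05,"dy":-0.05,"dz":0.05,"rx":0,"ry":0,"rz":0,"grip":-1},{"dx":0.1,"dy":-0.1,"dz":0.1,"rx":0,"ry":0,"rz":0,"grip":-1},{"dx":0.1,"dy":-0.1,"dz":0.1,"rx":0,"ry":0,"rz":0,"grip":-1},{"dx":0.1,"dy":-0.1,"dz":0.1,"rx":0,"ry":0,"rz":0,"grip":-1},{"dx":0.1,"dy":-0.1,"dz":0.1,"rx":0,"ry":0,"rz":0,"grip":-1}]'
python3 - <<'E'
from h import *
import json
s=ctrl.read_state();c=get_calibration("wrist")
t=get_image("wrist")[...,::-1].copy();cv2.imwrite("pics/w7.png",t)
json.dump({k:np.array(v).tolist() for k,v in c.items() if k in("mtx","world_from_camera")},open("pics/w7.json","w"))
T=c["world_from_camera"]
def pj(p):
    q=c["mtx"]@(T[:3,:3].T@(np.array(p,float)-T[:3,3]));return (q/q[2])[:2]
q=pj([531.2,3.2,76]);print(s["eef_pos"],q,T[:3,3])
hsv=cv2.cvtColor(t,cv2.COLOR_BGR2HSV);V=hsv[...,2];S=hsv[...,1]
x,y=q.astype(int);sl=np.s_[max(0,y-50):y+50,max(0,x-50):x+50]
for nm,mk in(("brown",(hsv[...,0]<25)&(S>70)),("white",(V>215)&(S<35))):
    m=np.zeros(V.shape,np.uint8);m[sl]=mk[sl]
    k=max(cv2.findContours(m,0,1)[0],key=cv2.contourArea)
    W=np.array([ray("wrist",*p[0],76,c)[:2] for p in k],np.float32);print(nm,len(k),cv2.fitEllipse(W),cv2.minEnclosingCircle(W))
E
```

```text
clock: 16.08
eef_pos: [590.5, -75.7, 243.8]
tool_rot: [3.142, -0.002, 2.831]
force: [-0.1, 0.6, -0.3]
width: 85.3
gripper_force: 0.0
[590.51038464 -75.65295319 243.80742133] [314.87009167  85.25904044] [511.83374553 -49.56396197 387.57637912]
brown 90 ((532.3223876953125, 3.5586771965026855), (28.292705535888672, 28.33091926574707), 50.738773345947266) ((532.3873291015625, 3.605003595352173), 14.587924003601074)
white 184 ((532.4839477539062, 3.9282138347625732), (57.732418060302734, 58.50630569458008), 71.29225158691406) ((532.5919189453125, 4.134978771209717), 29.755468368530273)
```

The roll is on the post: its centre is (532.4,3.8), and its top is the right size for a height of 76 mm. Now I'll go to the knob and turn the gripper so that it closes tangentially at the setting position.

```bash
python3 -m creep '[{"dx":-0.04,"dy":-0.1,"dz":0,"rx":0,"ry":0,"rz":0.025,"grip":-1},{"dx":-0.08,"dy":-0.22,"dz":0,"rx":0,"ry":0,"rz":0.05,"grip":-1},{"dx":-0.116,"dy":-0.347,"dz":-0.05,"rx":0,"ry":0,"rz":0.075,"grip":-1},{"dx":-0.116,"dy":-0.347,"dz":-0.15,"rx":0,"ry":0,"rz":0.1,"grip":-1},{"dx":-0.116,"dy":-0.347,"dz":-0.197,"rx":0,"ry":0,"rz":0.122,"grip":-1}]'; python3 -m creep '[{"dx":0,"dy":0,"dz":0,"rx":0,"ry":0,"rz":0,"grip":-1},{"dx":0,"dy":0,"dz":0,"rx":0,"ry":0,"rz":0,"grip":-1},{"dx":0,"dy":0,"dz":0,"rx":0,"ry":0,"rz":0,"grip":-1},{"dx":0,"dy":0,"dz":0,"rx":0,"ry":0,"rz":0,"grip":-1},{"dx":0,"dy":0,"dz":0,"rx":0,"ry":0,"rz":0,"grip":-1}]'
```

```text
clock: 16.75
eef_pos: [543.3, -215.4, 163.6]
tool_rot: [3.139, -0.003, -2.683]
force: [-0.4, 0.5, 0.4]
width: 85.3
gripper_force: 0.0
clock: 17.38
eef_pos: [545.5, -215.6, 166.4]
tool_rot: [-3.141, 0.0, -2.687]
force: [-0.0, -0.7, -0.6]
width: 85.8
gripper_force: 0.0
```

```bash
python3 -m creep '[{"dx":-0.003,"dy":0.002,"dz":-0.1,"rx":0,"ry":0,"rz":0,"grip":-1},{"dx":-0.003,"dy":0.002,"dz":-0.2,"rx":0,"ry":0,"rz":0,"grip":-1},{"dx":-0.003,"dy":0.002,"dz":-0.255,"rx":0,"ry":0,"rz":0,"grip":-1},{"dx":-0.003,"dy":0.002,"dz":-0.255,"rx":0,"ry":0,"rz":0,"grip":0},{"dx":-0.003,"dy":0.002,"dz":-0.255,"rx":0,"ry":0,"rz":0,"grip":1}]'; python3 -m creep '[{"dx":0,"dy":0,"dz":0,"rx":0,"ry":0,"rz":0,"grip":1},{"dx":0,"dy":0,"dz":0,"rx":0,"ry":0,"rz":0,"grip":1},{"dx":0,"dy":0,"dz":0,"rx":0,"ry":0,"rz":0,"grip":1},{"dx":0,"dy":0,"dz":0,"rx":0,"ry":0,"rz":0,"grip":1},{"dx":0,"dy":0,"dz":0,"rx":0,"ry":0,"rz":0,"grip":1}]'
```

```text
clock: 18.0
eef_pos: [544.8, -215.1, 64.8]
tool_rot: [-3.14, 0.001, -2.687]
force: [0.6, 0.5, -0.2]
width: 51.1
gripper_force: 0.0
clock: 18.62
eef_pos: [545.0, -215.4, 65.3]
tool_rot: [-3.14, 0.002, -2.687]
force: [-0.5, -0.9, 6.1]
width: 22.7
gripper_force: 58.7
```

```bash
python3 -m creep '[{"dx":-0.039,"dy":0.01,"dz":0,"rx":0,"ry":0,"rz":0,"grip":1},{"dx":-0.0745,"dy":0.028,"dz":0,"rx":0,"ry":0,"rz":0,"grip":1},{"dx":-0.106,"dy":0.0525,"dz":0,"rx":0,"ry":0,"rz":0,"grip":1},{"dx":-0.132,"dy":0.083,"dz":0,"rx":0,"ry":0,"rz":0,"grip":1},{"dx":-0.148,"dy":0.1095,"dz":0,"rx":0,"ry":0,"rz":0,"grip":1}]'; python3 -m creep '[{"dx":0,"dy":0,"dz":0,"rx":0,"ry":0,"rz":0,"grip":1},{"dx":0,"dy":0,"dz":0,"rx":0,"ry":0,"rz":0,"grip":1},{"dx":0,"dy":0,"dz":0,"rx":0,"ry":0,"rz":0,"grip":1},{"dx":0,"dy":0,"dz":0,"rx":0,"ry":0,"rz":0,"grip":1},{"dx":0,"dy":0,"dz":0,"rx":0,"ry":0,"rz":0,"grip":1}]'
```

```text
clock: 19.25
eef_pos: [484.6, -178.4, 65.4]
tool_rot: [-3.133, -0.001, -2.696]
force: [-4.7, -16.2, 5.6]
width: 22.7
gripper_force: 62.9
clock: 19.88
eef_pos: [483.2, -176.8, 65.3]
tool_rot: [-3.137, -0.003, -2.695]
force: [-5.2, -10.4, 9.5]
width: 22.9
gripper_force: 62.9
```

```bash
python3 -m creep '[{"dx":-0.002,"dy":0.005,"dz":0,"rx":0,"ry":0,"rz":0,"grip":1},{"dx":-0.004,"dy":0.01,"dz":0,"rx":0,"ry":0,"rz":0,"grip":1},{"dx":-0.004,"dy":0.01,"dz":0,"rx":0,"ry":0,"rz":0,"grip":1},{"dx":-0.004,"dy":0.01,"dz":0,"rx":0,"ry":0,"rz":0,"grip":1},{"dx":-0.004,"dy":0.01,"dz":0,"rx":0,"ry":0,"rz":0,"grip":1}]'
```

```text
clock: 20.5
eef_pos: [481.3, -172.6, 65.3]
tool_rot: [-3.137, -0.004, -2.694]
force: [-6.0, -11.0, 10.6]
width: 22.8
gripper_force: 62.8
```

```bash
python3 -m creep '[{"dx":0,"dy":0,"dz":0,"rx":0,"ry":0,"rz":0,"grip":-1},{"dx":0,"dy":0,"dz":0,"rx":0,"ry":0,"rz":0,"grip":-1},{"dx":0,"dy":0,"dz":0.1,"rx":0,"ry":0,"rz":0,"grip":-1},{"dx":0,"dy":0,"dz":0.2,"rx":0,"ry":0,"rz":0,"grip":-1},{"dx":0,"dy":0,"dz":0.3,"rx":0,"ry":0,"rz":0,"grip":-1}]'; python3 -m creep '[{"dx":0.1,"dy":0.05,"dz":0.1,"rx":0,"ry":0,"rz":0,"grip":-1},{"dx":0.2,"dy":0.1,"dz":0.12,"rx":0,"ry":0,"rz":0,"grip":-1},{"dx":0.26,"dy":0.13,"dz":0.12,"rx":0,"ry":0,"rz":0,"grip":-1},{"dx":0.26,"dy":0.13,"dz":0.12,"rx":0,"ry":0,"rz":0,"grip":-1},{"dx":0.26,"dy":0.13,"dz":0.12,"rx":0,"ry":0,"rz":0,"grip":-1}]'
python3 - <<'E'
from h import *
import json
s=ctrl.read_state();c=get_calibration("wrist")
t=get_image("wrist")[...,::-1].copy();cv2.imwrite("pics/w8.png",t)
json.dump({k:np.array(v).tolist() for k,v in c.items() if k in("mtx","world_from_camera")},open("pics/w8.json","w"))
T=c["world_from_camera"]
def pj(p):
    q=c["mtx"]@(T[:3,:3].T@(np.array(p,float)-T[:3,3]));return (q/q[2])[:2].round(1)
print(s["clock"],s["eef_pos"],T[:3,3])
for p in([556.5,-136.3,50],[455.5,-188.4,35],[484.7,-171.6,96],[532,3.5,76]):print(p,pj(p))
q=pj([510,-160,40]);x0,y0=int(q[0])-80,max(0,int(q[1])-60);x0=max(0,x0);print(x0,y0)
cv2.imwrite("pics/z8.png",cv2.resize(t[y0:y0+120,x0:x0+160],None,fx=5,fy=5,interpolation=2))
E
```

```text
clock: 21.12
eef_pos: [483.4, -166.0, 185.0]
tool_rot: [3.141, 0.0, -2.685]
force: [0.6, -0.6, 0.2]
width: 85.4
gripper_force: 0.0
clock: 21.75
eef_pos: [586.1, -115.2, 231.4]
tool_rot: [3.141, -0.002, -2.687]
force: [0.4, -0.2, -0.2]
width: 85.3
gripper_force: 0.0
21.75 [ 586.05120899 -115.16845689  231.35185267] [ 511.81080221 -151.24308326  375.05929728]
[556.5, -136.3, 50] [247.9 131.3]
[455.5, -188.4, 35] [244.9   7.6]
[484.7, -171.6, 96] [246.   38.4]
[532, 3.5, 76] [387.3 175.9]
166 16
```

View pics/z8.png

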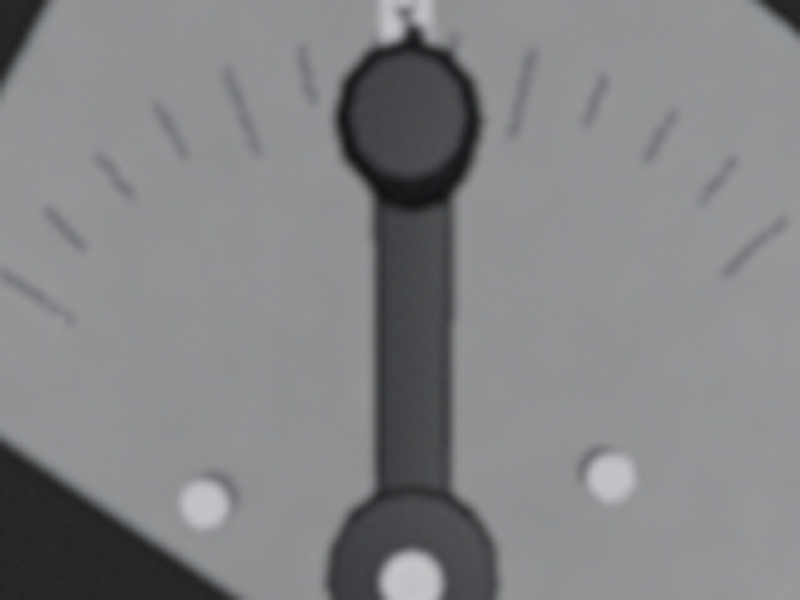

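The view along the lever shows the flag arm hidden under it. The nose is at (412,35), inside the white flag strip (380-432), the knob is at (409,117) and the cap at (411,580), so they are nearly aligned. I'll check it numerically.

```bash
python3 - <<'E'
from h import *
import json
c={k:np.array(v) for k,v in json.load(open("pics/w8.json")).items()}
t=cv2.imread("pics/w8.png").mean(2).astype(int)
for y in range(0,26):print(y,t[y,236:260])
P=ray("wrist",166+411.5/5-.4,16+582/5-.4,50,c)[:2];K=ray("wrist",166+409/5-.4,16+117/5-.4,96,c)[:2]
d=K-P;print(P,K,np.linalg.norm(d),np.arctan2(d[1],d[0]))
for y in(60,80,100):
    r=t[y,230:270];xs=230+np.where(r<100)[0];q=ray("wrist",xs.mean(),y,42,c)[:2];e=q-P;print(y,xs.min(),xs.max(),np.linalg.norm(e),np.arctan2(e[1],e[0]))
E
```

```text
0 [145 145 145 146 146 146 146 148 165 186 194 193 180 157 150 149 146 145
 144 144 143 143 144 143]
1 [145 145 145 145 147 154 160 164 173 187 193 193 183 167 166 165 156 147
 143 143 143 144 143 144]
2 [144 145 145 145 147 161 174 180 183 188 193 193 186 178 180 177 163 148
 143 144 144 143 143 143]
3 [144 144 144 145 149 163 181 188 189 190 192 193 188 183 186 182 166 149
 144 143 143 143 143 143]
4 [144 144 144 144 149 164 182 190 191 190 192 194 188 183 188 183 166 148
 143 143 143 143 143 143]
5 [143 143 143 144 148 163 181 190 190 189 192 194 187 181 187 183 166 149
 143 144 144 144 143 144]
6 [143 143 143 143 147 163 181 190 190 190 192 192 183 179 186 183 166 150
 144 144 144 144 144 143]
7 [143 142 143 142 147 162 180 190 190 190 192 191 181 177 186 183 165 149
 144 144 144 145 143 144]
8 [143 143 143 143 147 163 181 190 190 190 193 191 180 177 186 183 166 150
 144 144 144 144 143 145]
9 [142 144 143 143 147 162 182 190 190 190 193 190 180 177 187 184 166 149
 143 144 145 144 144 144]
10 [142 143 142 143 147 163 181 190 189 189 192 190 179 178 187 184 165 149
 144 143 144 1
[... 1084 characters left out ...]
 86 106 138 160 160 150
 145 143 143 142 145 145]
22 [144 145 145 144 143 152 174 188 189 175 140  85  51  66 107 145 158 151
 144 139 134 136 141 144]
23 [145 145 146 144 137 143 162 173 167 149 112  63  38  49  90 135 153 149
 142 134 126 128 137 143]
24 [145 145 144 139 126 121 131 134 120  98  68  38  29  37  67 106 126 127
 129 127 121 126 138 144]
25 [145 144 137 121 100  82  81  77  61  47  38  32  31  33  42  61  77  87
  96 102 110 126 141 145]
[ 557.13587891 -135.94162243] [ 484.63549531 -170.41757205] 80.28011413503329 -2.697713748577514
60 241 256 68.1459719669561 -2.6986581348512764
80 241 255 49.84399140571468 -2.691326996248512
100 241 255 30.83468888103853 -2.6908127219615183
```

```bash
python3 - <<'E'
from h import *
import json
c={k:np.array(v) for k,v in json.load(open("pics/w8.json")).items()}
P=np.array([557.1,-135.9])
for n,u,v,z in(("arm",246.6,8,19.5),("tab",245.7,7,35),("nose",248.2,22.5,38)):
    q=ray("wrist",u,v,z,c)[:2];e=q-P;print(n,q,np.linalg.norm(e),np.arctan2(e[1],e[0]))
E
```

```text
arm [ 452.49965232 -188.43857025] 117.05355226632936 -2.676123413874849
tab [ 454.70783967 -187.93933648] 114.85750754034572 -2.671378327165372
nose [ 465.85741274 -179.88539169] 101.29128497689264 -2.692390967301413
```

The lever is at -2.693 and the flag at -2.674, so they differ by about 0.02 rad, within 0.07. The robot is clear of everything, so I'll hand in.

```bash
python3 -c "
from cell import ctrl
print(ctrl.finish_job())"
```

```text
the job is handed in; nothing more can be done
None
```

The job is handed in: I swung the brake to its release stop, put the roll over the post flat on the turntable, and set the lever within about 0.02 rad of the flag by my measurement; no verdict was returned.

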